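Index the coil stage on to its next hole

TASK

The rotary index table with the coil on it is locked by a spring plunger. Pull the plunger's knob up until the pin is out of its hole, turn the stage counterclockwise (seen from above) to the next hole, and let the plunger spring fully home there so that the stage is locked, then let go. Feel for the hole with a light push, stop when it clicks in, and do not force or wrench the pin against the plate or the hole's side, and leave the other things on the bench where they are.

Things in the scene. Friction and masses are not known exactly. Their poses are not given: they have to be found in the camera images.
- index_table: fixed round grey base of the index table, 234 mm across, 14 mm high; origin at the centre of its underside on the bench, z up, x from the turning axis towards the first hole. On it lies the first steel block (44 mm radially, 90 mm along the circle, top 32 mm above the bench); in its middle, 90 mm from the axis, is the first hole, 10.5 mm wide
- stage_axis (a point): point on the upright turning axis, at the stage's top face 48 mm above the bench. The stage is an aluminium disc 116 mm across with a relay coil fixed near its centre (coil's top 94 mm above the bench) and one 30 mm wide arm, reaching 104 mm from the axis, that carries the plunger; the arm's top is also 48 mm above the bench
- stage (a joint): angle of the stage, rad: 0 with the pin in the first hole, growing counterclockwise seen from above; stops at -0.06 and 1.13. The next hole lies somewhere between 0.66 and 0.94, where the second block happens to be clamped; its place is not reported and must be felt or seen. Light friction, about 1 N at the knob; it stays where it is left
- plunger (a joint): how far the plunger is pulled up, m: 0 fully home (down), 0.018 the end of its stroke. A spring pushes it down, 4 N at home to 7.6 N at full pull. The pin is out of the first hole at 0.012. Resting on the first block it reads about 0.012, on the second about 0.011; it drops to 0 only in a hole
- knob_grip (a point): half-way up the plunger's black fluted round knob, on its axis, 90 mm from the turning axis, 78 mm above the bench when home. Knob 26 mm in diameter, 36 mm high, upright: top 16 mm above this point, lower face 20 mm below, the arm 30 mm below. It spins freely on its stem. Loosely caged by the fingers, it is pushed down by the spring, and 2 to 4 N sideways slides the pin along the blocks
- index_pin: the plunger's steel pin under the arm, 8 mm in diameter with a round tip, 1.25 mm of play each way in a hole; it moves with the plunger (origin on the turning axis, at bench height when home). More than 18 N between pin and blocks is forcing it. The second block is like the first, its hole also 90 mm from the axis, its top 1 mm lower; the blocks meet, so between the holes the pin rides on steel
- matchbox: bystander: matchbox 36x52x15 mm, origin under its centre
- oil_can: bystander: small copper oil can with a thin spout, 63 mm across, 139 mm high, origin under its centre
- pliers_1: bystander: combination pliers lying flat, 56x173x15 mm, origin under the centre
- bobbin_spare: bystander: a spare coil bobbin standing on the bench, 30x40x46 mm, origin under its centre
- ink_eraser: bystander: eraser 23x53x12 mm, origin under its centre
- tape_roll: bystander: roll of tape lying flat, 62 mm across, 19 mm high, origin under its centre
- screwdriver_red: bystander: screwdriver lying flat, 171 mm long, 19 mm thick, origin under its centre

How it is judged:
On the way, in this order (a step that is already met when the one before it is completed fails the run):
1. the plunger is pulled clear of the first hole before the stage turns (value of joint plunger above 0.011 m and value of joint stage below 0.1 rad), for 0.02 s.
2. the stage is turned well off the first hole (value of joint stage above 0.25 rad), for 0.05 s.
At the end, for the whole second after the job is handed in: the plunger is home to within 1.5 mm in the next hole (stage between 0.62 and 0.985 rad, which only that hole allows), and the stage is at rest (value of joint plunger below 0.0015 m and value of joint stage between 0.62 and 0.985 rad and velocity of joint stage between -0.05 and 0.05 rad/s); the robot touches nothing.
It fails at once if the pin is pressed or wrenched against the index blocks with more than 18 N (contact force between index_pin and anything else above 18 N).
It fails at once if a bystander is moved more than 25 mm (distance of any of matchbox, oil_can, pliers_1, bobbin_spare, ink_eraser, tape_roll, screwdriver_red from where it was at the start of the episode above 0.025 m).
It also fails if it takes over 51 s, if anything falls off the work surface, if the arm or the gripper's body presses on something with over 40 N, if the wrist force passes 120 N, or if a joint passes its speed limit or range.

ROBOT

A 7-joint arm with a two-finger parallel gripper is mounted at the origin on a cart in front of the work surface, level with it; the furniture and walls round the work are solid. World frame = base frame: x ahead of the robot, y to its left, z up, the work surface at z = 0. Lengths are in m, angles in rad, forces in N, time in s.
With the tool pointing down it reaches from about 0.4 to 0.85 m from the base axis. Payload 4.5 kg.
Tool frame: the origin (TCP) lies at the very end of the fingers, on their centre line; the grasp point (between the pads) lies 19 mm behind it; z points along the fingers, y is the direction in which the jaws open and shut (so a half turn about z gives the same grasp; the last joint's range is limited). The gripper opens to 88 mm and grips with 3 to 60 N. Pads are 18 mm wide; open, the fingers measure 123 mm over their backs; the gripper's body (75 mm by 187 mm) begins 45 mm behind the grasp point.
Start: joints at [-1.164, 0.689, -0.195, 1.565, 0.157, 0.902, -0.215], TCP at [0.228, 0.582, 0.239] pointing down, gripper open.
Joint ranges: [-3.01, 3.01], [-0.46, 2.08], [-1.47, 1.51], [0.13, 2.56], [-1, 4.14], [0.04, 2.09], [-2.66, 2.66]. Speed limits (rad/s): [2.57, 2.57, 3.14, 3.14, 3.14, 3.14, 3.14].

INTERFACE

Orientations are given as [roll, pitch, yaw] about the fixed x, y, z axes, in that order (R = Rz(yaw) Ry(pitch) Rx(roll)).
In Python, from rig import sense, grab_frame, sign_off, spot_in, pinpoint gives the robot as it stands. The module is installed in compiled form; this text tells all that it offers.
- The arm moves only by the tool play_rows, never from a script. Its argument "commands" is one flat list of numbers, 7 for each row, row after row: the closure, from 0 (fully open) to 1 (shut), then the shift along the tool's x, y, z in mm, then the turn, a rotation vector about the tool's x, y, z in degrees. In form: [fingers, x, y, z, ax, ay, az, fingers, x, y, z, ax, ay, az, ...]. A call has 1 to 12 rows; each row is the pose to reach, as a shift and turn from the pose commanded when the call began, along the tool's axes at that moment; what a row does not reach only later rows make up. A row lasts 1/8 s, in which the tool goes at most 62.5 mm and 10.7 degrees, less where a joint would pass 70% of its speed; a pose out of reach is approached as far as the arm can. A call with a gripper value outside its range is refused whole. The fingers move at their own pace and stop on an object; "squeeze" is the grip in N (left out, the last holds). Time passes only in rows, so rows that repeat a pose let the fingers close. It gives the time, the measured TCP pose, the force and the opening at its end, in the units of the state.
- sense(): the state, without advancing time (a new reading comes with each control period).
- grab_frame(name): name is "side" or "top" or "wrist"; returns a dict with "color" (420x560x3 uint8, blue, green, red), "range_z" (420x560 float32, m along the optical axis (not along the pixel's ray), 0 where there is no reading), "fx", "fy", "cx", "cy" (pixels), "dist_coeffs" ([k1, k2, p1, p2, k3] as OpenCV has them; the pictures are not rectified), "pose" (4x4, takes a point from camera to world coordinates); the wrist camera has in their place "tool_from_camera" (4x4, takes a point from camera to tool coordinates, whose origin is the TCP and whose axes are the flange's). Camera axes: x right, y up, looking along -z (the intrinsics and any distortion apply to the point x, -y, -z); pixel columns grow to the right and rows downward; lengths in m; the calibration is good to about 2 mm. A picture is of the moment at which its call begins: read the wrist's pose just before it.
- sign_off(): hands the job in, once; it reports no verdict.
Trained networks look in a picture, given as the dict that the camera call returned (one of the last four; its "shot" number tells which), for a name from the list of things; names that differ only in an ending like _2 or _b are one class to them, and where a whole thing is asked for, a point or a joint stands for the part that bears it (a point fixed in the world has none). Each returns a list of dicts, best first, with "conf" (0 to 1); they miss things now and then, are a little off and sometimes report something else, mostly with a low value. They report only what shows in the picture. A call takes as long as a camera call.
- spot_in(picture, label): "xyz" ([x, y, z] in m, in the coordinates of the camera as it stood for that picture, good to about 4 mm: the middle of the surface that is visible of it).
- pinpoint(picture, label): "xyz" ([x, y, z] in m, in the coordinates of the camera as it stood for that picture, good to about 4 mm: a listed point, or the origin of a listed thing).
The state is a dict: "clock": time; "q": joint angles; "qvel": joint speeds; "effort": joint torques, N m; "eef_pos": TCP position; "orientation": TCP orientation; "ft_force": force on the tool from outside, world axes, zero at the start; "torque": the same for the moment, N m; "opening": finger opening in m.
Only numpy, scipy, OpenCV 4.12 (cv2) and the standard library are available. Lean on these libraries where they do the work, as an engineer would, in place of code of your own. Each camera call takes 0.05 s, during which the arm holds its last target.

## Working session

There is one attempt and no reset: what is moved stays moved. The work goes in short steps, Python scripts to look and compute and a tool call to move; the robot and the scene stay as the last step left them, time stands still between calls to the robot, and variables do not carry over. Pictures are saved under pics/ and viewed, and the job is handed in when it is done.

Besides the shell and the picture viewer there is one more tool, called after ">>>" as a command line: name --argument value ..., lists and objects as JSON in quotes. play_rows: Moves the arm, as the interface text tells. Its arguments: {"type":"object","properties":{"commands":{"type":"array"},"squeeze":{"type":"number"}},"required":["commands"]}

```bash
ls; mkdir -p pics; cat > h.py <<'E'
import numpy as np, cv2
from rig import sense, grab_frame, sign_off, spot_in, pinpoint
def w(f,p): return (f["pose"]@np.r_[p,1])[:3]
def proj(f,P):
    c=(np.linalg.inv(f["pose"])@np.r_[P,1])[:3]
    K=np.array([[f["fx"],0,f["cx"]],[0,f["fy"],f["cy"]],[0,0,1]])
    return cv2.projectPoints(np.array([[c[0],-c[1],-c[2]]]),np.zeros(3),np.zeros(3),K,np.array(f["dist_coeffs"]))[0].ravel()
E
python3 - <<'E'
from h import *
s=sense(); print({k:np.round(v,3) for k,v in s.items()})
for n in ["top","side"]:
    f=grab_frame(n); cv2.imwrite(f"pics/{n}0.png",f["color"])
    for l in ["knob_grip","stage_axis","index_table","oil_can","bobbin_spare"]:
        for d in pinpoint(f,l)[:2]: print(n,l,round(d["conf"],2),w(f,d["xyz"]).round(4), proj(f,w(f,d["xyz"])).round())
E
```

```text
pics
{'clock': np.float64(0.0), 'q': array([-1.164,  0.69 , -0.195,  1.566,  0.157,  0.902, -0.215]), 'qvel': array([-0.   , -0.002, -0.001, -0.001, -0.001, -0.001,  0.001]), 'effort': array([-1.0000e-03, -5.2755e+01, -1.2670e+00, -1.5343e+01, -5.3000e-02,
        6.0000e-03,  0.0000e+00]), 'eef_pos': array([0.227, 0.581, 0.238]), 'orientation': array([-3.14 ,  0.   ,  2.769]), 'ft_force': array([0.439, 0.488, 0.392]), 'torque': array([-0.016, -0.014,  0.055]), 'opening': np.float64(0.088)}
top knob_grip 0.66 [ 0.4828 -0.0274  0.079 ] [246. 243.]
top stage_axis 0.64 [ 0.5768 -0.0215  0.0552] [244. 205.]
top index_table 0.72 [ 0.5747 -0.0192  0.0029] [245. 207.]
top index_table 0.55 [ 0.5785 -0.0245  0.0517] [245. 204.]
top oil_can 0.9 [0.3816 0.0823 0.0013] [207. 284.]
top bobbin_spare 0.64 [ 0.7553 -0.3306 -0.0017] [364. 134.]
side knob_grip 0.53 [ 0.4892 -0.0269  0.0824] [253. 193.]
side stage_axis 0.88 [ 0.577  -0.0232  0.0448] [286. 206.]
side index_table 0.6 [ 0.5766 -0.0214 -0.0029] [286. 222.]
side oil_can 0.58 [0.384  0.0861 0.0014] [221. 201.]
side bobbin_spare 0.69 [ 0.7522 -0.3264 -0.0049] [369. 295.]
side bobbin_spare 0.58 [ 0.5729 -0.3221 -0.0047] [281. 292.]
```

View pics/top0.png

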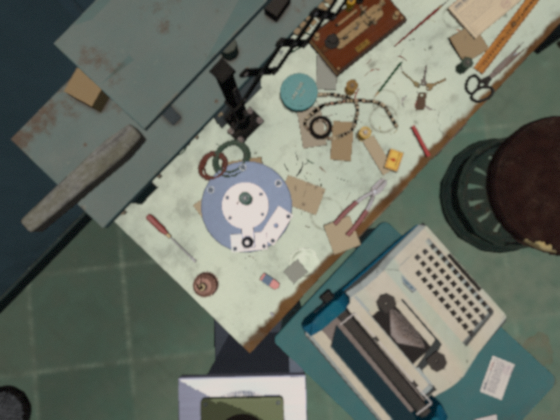

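View pics/side0.png

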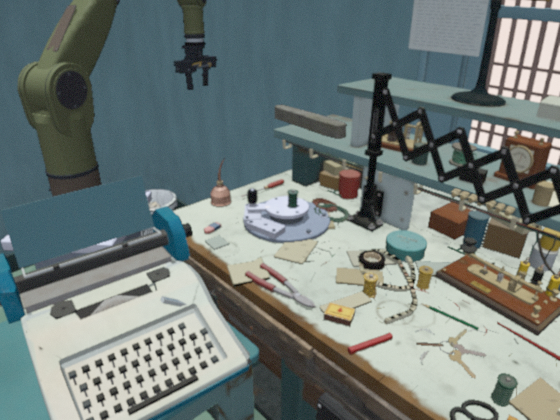

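```bash
cat >> h.py <<'E'
from scipy.spatial.transform import Rotation as Ro
def delta(target,yaw):
    s=sense(); R=Ro.from_euler('xyz',s["orientation"])
    T=Ro.from_euler('xyz',[np.pi,0,yaw])
    print("at",s["eef_pos"].round(4),s["orientation"].round(3),"F",s["ft_force"].round(1),"t",s["clock"])
    print("shift mm",(R.inv().apply(np.array(target)-s["eef_pos"])*1000).round(1),"turn",np.degrees((R.inv()*T).as_rotvec()).round(2))
E
python3 - <<'E'
from h import *
im=cv2.imread("pics/top0.png")[150:310,140:360]; cv2.imwrite("pics/c0.png",cv2.resize(im,None,fx=3.5,fy=3.5,interpolation=cv2.INTER_CUBIC))
delta([0.486,-0.027,0.20],np.pi/2)
E
```

```text
at [0.2276 0.5821 0.2387] [ 3.141 -0.     2.769] F [ 0.6 -0.   0.4] t 0.6
shift mm [-462.5 -473.1   38.7] turn [ 0.000e+00 -1.000e-02  6.864e+01]
```

View pics/c0.png

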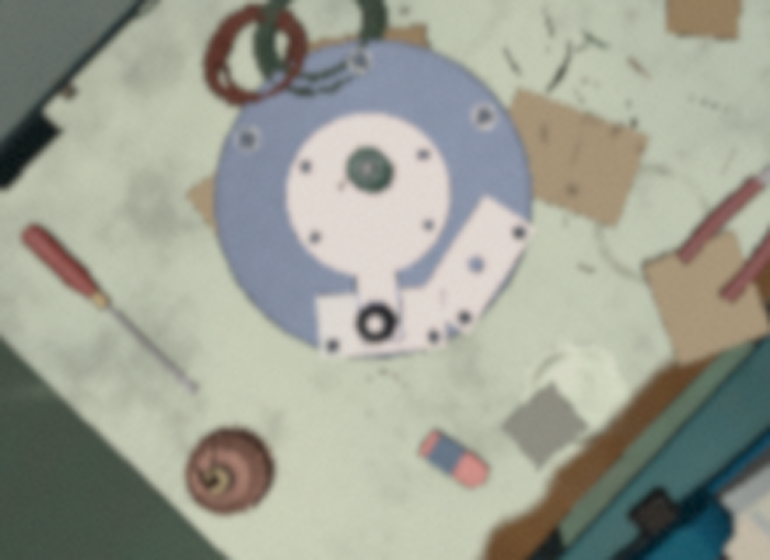

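The crop shows the knob at about (375,322), the second block running right and up, and its hole at about (477,264).

>>> play_rows --commands '[0,-462,-473,30,0,0,68.6,0,-462,-473,30,0,0,68.6,0,-462,-473,30,0,0,68.6,0,-462,-473,30,0,0,68.6,0,-462,-473,30,0,0,68.6,0,-462,-473,30,0,0,68.6,0,-462,-473,30,0,0,68.6,0,-462,-473,30,0,0,68.6,0,-462,-473,30,0,0,68.6,0,-462,-473,30,0,0,68.6,0,-462,-473,30,0,0,68.6,0,-462,-473,30,0,0,68.6]' --squeeze 5

```text
clock: 2.1
eef_pos: [0.4867, -0.0302, 0.2088]
orientation: [3.14, 0.001, 1.565]
ft_force: [-0.8, 0.4, 1.0]
opening: 0.0882
```

```bash
cat >> h.py <<'E'
def wpose():
    s=sense(); M=np.eye(4); M[:3,:3]=Ro.from_euler('xyz',s["orientation"]).as_matrix(); M[:3,3]=s["eef_pos"]; return M
def wrist():
    M=wpose(); f=grab_frame("wrist"); f["pose"]=M@f["tool_from_camera"]; return f
def back(f,u,v,z):
    K=np.array([[f["fx"],0,f["cx"]],[0,f["fy"],f["cy"]],[0,0,1]])
    x,y=cv2.undistortPoints(np.array([[[u,v]]],float),K,np.array(f["dist_coeffs"])).ravel()
    d=f["pose"][:3,:3]@np.array([x,-y,-1]); o=f["pose"][:3,3]
    return o+d*(z-o[2])/d[2]
E
python3 - <<'E'
from h import *
f=wrist(); cv2.imwrite("pics/w1.png",f["color"])
for l in ["knob_grip","stage_axis","index_table"]:
    for d in pinpoint(f,l)[:2]: print(l,round(d["conf"],2),w(f,d["xyz"]).round(4), proj(f,w(f,d["xyz"])).round())
E
```

```text
knob_grip 0.57 [ 0.4853 -0.0293  0.0803] [281. 199.]
stage_axis 0.74 [ 0.576  -0.0201  0.0508] [376. 182.]
index_table 0.93 [ 0.5745 -0.0236  0.0006] [362. 176.]
index_table 0.55 [ 0.3849 -0.0799  0.0035] [194. 226.]
```

View pics/w1.png

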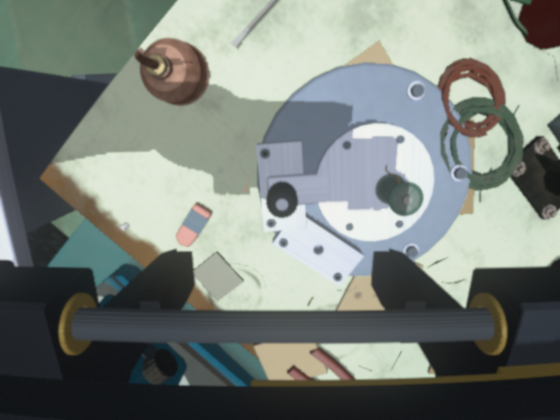

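```bash
cat >> h.py <<'E'
def cloud(f):
    K=np.array([[f["fx"],0,f["cx"]],[0,f["fy"],f["cy"]],[0,0,1]])
    v,u=np.mgrid[0:420,0:560]
    p=cv2.undistortPoints(np.stack([u,v],-1).reshape(-1,1,2).astype(float),K,np.array(f["dist_coeffs"])).reshape(420,560,2)
    z=f["range_z"]; P=np.stack([p[...,0]*z,-p[...,1]*z,-z],-1)
    W=P@f["pose"][:3,:3].T+f["pose"][:3,3]; W[z==0]=np.nan; return W
E
python3 - <<'E'
from h import *
f=wrist(); W=cloud(f); np.save("W.npy",W)
im=f["color"][120:300,230:480]; cv2.imwrite("pics/w1c.png",cv2.resize(im,None,fx=3.2,fy=3.2,interpolation=cv2.INTER_CUBIC))
s=W[175:225,255:312]; m=(s[...,2]>0.085)&(s[...,2]<.105); k=s[m]
print("knob top n",m.sum(),np.median(k,0), (k.min(0)+k.max(0))/2, k.max(0)-k.min(0))
m=(W[...,2]>0.044)&(W[...,2]<.053); 
P=W[m]; P=P[(abs(P[:,0]-.577)<.12)&(abs(P[:,1]+.022)<.12)]; P=P[P[:,0]>.53]
print("disc",len(P),P.min(0),P.max(0),np.median(P[:,2]))
for z in [(.010,.018),(.027,.035),(-.005,.005)]:
    m=(W[...,2]>z[0])&(W[...,2]<z[1]);P=W[m];P=P[(abs(P[:,0]-.577)<.15)&(abs(P[:,1]+.022)<.15)]
    print(z,len(P),P.min(0).round(4),P.max(0).round(4),np.median(P[:,2]))
for u,v in [(319,250)]: print("hole2",back(f,u,v,.031))
E
```

```text
knob top n 783 [ 0.48651706 -0.02794104  0.09439404] [ 0.48620205 -0.02961664  0.09110654] [0.02637938 0.02701353 0.01218986]
disc 8837 [ 0.53001293 -0.08096017  0.0440463 ] [0.63344722 0.03388683 0.05288216] 0.048860951744622794
(0.01, 0.018) 19022 [ 0.4383 -0.1395  0.01  ] [0.727  0.1279 0.018 ] 0.014779858983561683
(0.027, 0.035) 5074 [ 0.4618 -0.1407  0.027 ] [0.5741 0.0171 0.035 ] 0.03226876164503603
(-0.005, 0.005) 27717 [ 0.427  -0.1719 -0.0031] [0.727 0.128 0.005] 9.355614233297338e-05
hole2 [ 0.52460406 -0.09208016  0.031     ]
```

View pics/w1c.png

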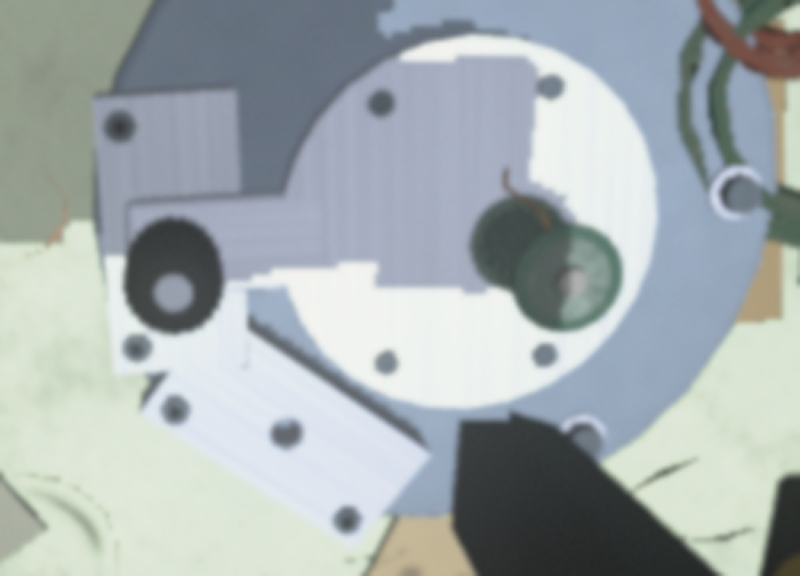

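```bash
python3 - <<'E'
from h import *
from scipy.optimize import least_squares
f=wrist(); W=cloud(f)
h=back(f,319.4,255.3,.031); k=back(f,230+173/3.2,120+293/3.2,.0945)
print("hole2",h,"knob stem?",k)
# disc circle fit: contour of disc-height mask
m=((W[...,2]>0.044)&(W[...,2]<.053)).astype(np.uint8)
pts=[]
for c in cv2.findContours(m,cv2.RETR_EXTERNAL,cv2.CHAIN_APPROX_NONE)[0]:
    for u,v in c[:,0]: pts.append(W[v,u,:2])
p=np.array(pts); r=np.hypot(*(p-[.5754,-.0235]).T); p=p[abs(r-.058)<.004]
s=least_squares(lambda c:np.hypot(*(p-c[:2]).T)-c[2],[.5754,-.0235,.058],loss='soft_l1',f_scale=.001)
c=s.x; print("axis",c,len(p))
K=np.array([.4865,-.0285])
for n,q in [("knob",K),("hole2",h[:2])]:
    d=q-c[:2]; print(n,np.hypot(*d),np.degrees(np.arctan2(d[1],d[0]))%360)
delta([.4865,-.0285,.063],np.pi/2)
E
```

```text
hole2 [ 0.52533609 -0.09822695  0.031     ] knob stem? [ 0.48663249 -0.03060169  0.0945    ]
axis [ 0.57570858 -0.02329669  0.05723214] 314
knob 0.08936019525609214 183.33813628332732
hole2 0.09028805021017865 236.08870733174524
at [ 0.4854 -0.0251  0.2088] [-3.141e+00 -1.000e-03  1.574e+00] F [ 0.2 -0.7 -0.4] t 2.4
shift mm [ -3.5   1.2 145.8] turn [-0.01 -0.04  0.2 ]
```

```bash
python3 - <<'E'
from h import *
for i in range(3):
    s=sense();print(s["eef_pos"].round(4),s["orientation"].round(4),s["clock"])
    f=wrist(); W=cloud(f)
    q=W[175:225,255:312]; m=(q[...,2]>0.090)&(q[...,2]<.105); k=q[m]
    print("knob top",np.median(k,0).round(4),(k[:,:2].min(0)+k[:,:2].max(0))/2)
    print(back(f,230+173/3.2,120+293/3.2,.0945),back(f,319.4,255.3,.031))
    d=pinpoint(f,"knob_grip")[0]; print(w(f,d["xyz"]).round(4))
    d=pinpoint(f,"stage_axis")[0]; print(w(f,d["xyz"]).round(4))
E
```

```text
[ 0.4854 -0.0251  0.2088] [-3.1414e+00 -7.0000e-04  1.5743e+00] 2.4
knob top [ 0.4866 -0.0284  0.0945] [ 0.48624676 -0.02887112]
[ 0.48674083 -0.03072279  0.0945    ] [ 0.52545233 -0.09836454  0.031     ]
[ 0.4829 -0.0309  0.0803]
[ 0.5713 -0.0218  0.051 ]
[ 0.4855 -0.0258  0.2088] [ 3.1415e+00 -3.0000e-04  1.5732e+00] 2.55
knob top [ 0.4868 -0.0283  0.0945] [ 0.48644199 -0.02987101]
[ 0.48692502 -0.03145651  0.0945    ] [ 0.52557928 -0.09918471  0.031     ]
[ 0.4837 -0.0321  0.0798]
[ 0.5743 -0.0225  0.0476]
[ 0.4856 -0.0263  0.2087] [ 3.1416e+00 -1.0000e-04  1.5722e+00] 2.7
knob top [ 0.4861 -0.0283  0.0945] [ 0.48648046 -0.02960594]
[ 0.48696167 -0.03202381  0.0945    ] [ 0.52554021 -0.09980131  0.031     ]
[ 0.4832 -0.0295  0.0783]
[ 0.5731 -0.0225  0.0518]
```

>>> play_rows --commands '[0,-1.5,-0.6,35,0,0,0,0,-1.5,-0.6,70,0,0,0,0,-1.5,-0.6,95,0,0,0,0,-1.5,-0.6,95,0,0,0,0,-1.5,-0.6,95,0,0,0,0,-1.5,-0.6,95,0,0,0,0,-1.5,-0.6,95,0,0,0,0,-1.5,-0.6,95,0,0,0]'

```text
clock: 3.85
eef_pos: [0.4853, -0.0282, 0.1141]
orientation: [3.141, -0.0, 1.572]
ft_force: [-0.7, 0.4, 0.3]
opening: 0.0881
```

```bash
python3 - <<'E'
from h import *
for i in range(2):
    s=sense();print(s["eef_pos"].round(4),s["orientation"].round(4),s["clock"])
    f=wrist(); W=cloud(f)
    for z in (.090,.105),:
        m=(W[...,2]>z[0])&(W[...,2]<z[1])&(abs(W[...,0]-.4865)<.025)&(abs(W[...,1]+.029)<.025); k=W[m]
        v,u=np.where(m);print("knob top",m.sum(),np.median(k,0).round(4),(k[:,:2].min(0)+k[:,:2].max(0))/2,u.min(),u.max(),v.min(),v.max())
cv2.imwrite("pics/w2.png",f["color"])
E
```

```text
[ 0.4853 -0.0282  0.1141] [ 3.1407e+00 -1.0000e-04  1.5715e+00] 3.85
knob top 1568 [ 0.4863 -0.0279  0.0945] [ 0.48658307 -0.02954146] 261 308 227 271
[ 0.4852 -0.0282  0.114 ] [ 3.1410e+00 -1.0000e-04  1.5715e+00] 3.9
knob top 1558 [ 0.4862 -0.0278  0.0946] [ 0.4865202  -0.02895433] 261 308 227 271
```

View pics/w2.png

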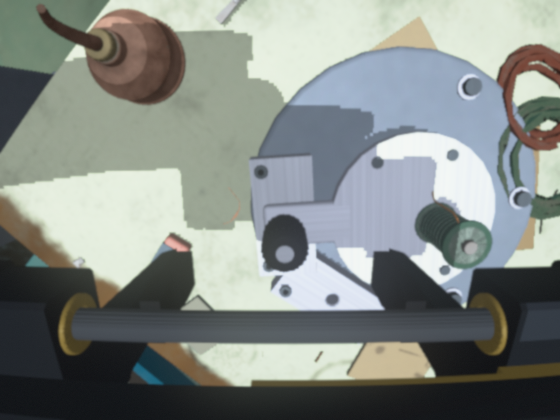

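>>> play_rows --commands '[0,-0.6,1,25,0,0,0,0,-0.6,1,50,0,0,0,0,-0.6,1,53,0,0,0,0.5,-0.6,1,53,0,0,0,1,-0.6,1,53,0,0,0,1,-0.6,1,53,0,0,0,1,-0.6,1,53,0,0,0,1,-0.6,1,53,0,0,0]' --squeeze 6

```text
clock: 4.95
eef_pos: [0.4861, -0.0287, 0.0609]
orientation: [3.141, -0.0, 1.572]
ft_force: [0.9, 0.6, -0.7]
opening: 0.0404
```

>>> play_rows --commands '[1,0,0,0,0,0,0,1,0,0,0,0,0,0,1,0,0,0,0,0,0,1,0,0,0,0,0,0]' --squeeze 6

```text
clock: 5.45
eef_pos: [0.4864, -0.0288, 0.0607]
orientation: [3.141, -0.0, 1.572]
ft_force: [1.6, -0.3, -0.7]
opening: 0.0257
```

>>> play_rows --commands '[1,0,0,0,0,0,0,1,0,0,0,0,0,0,1,0,0,-3,0,0,0,1,0,0,-6,0,0,0,1,0,0,-9,0,0,0,1,0,0,-12,0,0,0,1,0,0,-15,0,0,0,1,0,0,-15,0,0,0,1,0,0,-15,0,0,0]' --squeeze 25

```text
clock: 6.58
eef_pos: [0.4863, -0.0287, 0.0757]
orientation: [3.141, -0.0, 1.572]
ft_force: [4.7, -0.4, -8.3]
opening: 0.025
```

```bash
python3 - <<'E'
from h import *
s=sense();print(s["eef_pos"].round(4),s["ft_force"].round(2),s["torque"].round(2),s["clock"])
f=wrist(); W=cloud(f)
m=(W[...,2]>.09)&(W[...,2]<.125)&(abs(W[...,0]-.4865)<.015)&(abs(W[...,1]+.029)<.015); k=W[m]
print("knob top",m.sum(),np.median(k,0).round(4),(k[:,:2].min(0)+k[:,:2].max(0))/2)
cv2.imwrite("pics/w3.png",f["color"])
E
```

```text
[ 0.4863 -0.0287  0.0757] [ 4.71 -0.4  -8.28] [-0.13 -0.69 -0.05] 6.575
knob top 3822 [ 0.4864 -0.0223  0.1078] [ 0.48648862 -0.02732756]
```

View pics/w3.png

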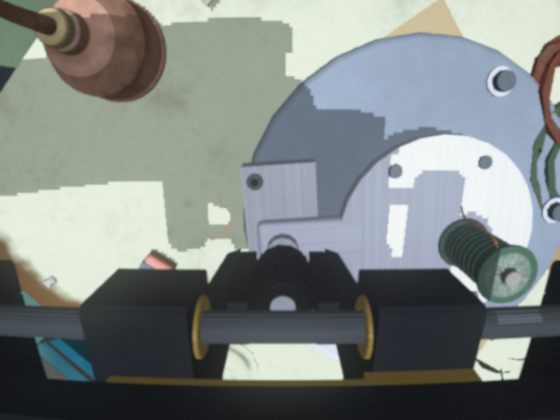

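```bash
cat >> h.py <<'E'
C=np.array([.5757,-.0233]); A0=np.arctan2(-.0054,-.0894)
def kp(th,r=.0896): return C+r*np.array([np.cos(A0+th),np.sin(A0+th)])
E
python3 - <<'E'
from h import *
# tool x=+y world, y=+x world
p0=kp(0)
for i,th in enumerate(np.linspace(0.05,.55,11)):
    d=(kp(th)-p0)*1000; print(round(th,2),"x",d[1].round(1),"y",d[0].round(1),"az",round(40*(i+1)/11,1))
E
```

```text
0.05 x -4.5 y 0.4 az 3.6
0.1 x -8.9 y 1.0 az 7.3
0.15 x -13.3 y 1.8 az 10.9
0.2 x -17.7 y 2.9 az 14.5
0.25 x -22.0 y 4.1 az 18.2
0.3 x -26.2 y 5.6 az 21.8
0.35 x -30.3 y 7.3 az 25.5
0.4 x -34.4 y 9.2 az 29.1
0.45 x -38.4 y 11.3 az 32.7
0.5 x -42.2 y 13.5 az 36.4
0.55 x -46.0 y 16.0 az 40.0
```

>>> play_rows --commands '[1,-4.5,0.4,0,0,0,3.6,1,-8.9,1,0,0,0,7.3,1,-13.3,1.8,0,0,0,10.9,1,-17.7,2.9,0,0,0,14.5,1,-22,4.1,0,0,0,18.2,1,-26.2,5.6,0,0,0,21.8,1,-26.2,5.6,0,0,0,21.8]'

```text
clock: 7.5
eef_pos: [0.4923, -0.0551, 0.0757]
orientation: [3.141, -0.001, 1.188]
ft_force: [4.7, 1.8, -7.4]
opening: 0.025
```

```bash
python3 - <<'E'
from h import *
psi=np.radians(90-21.8); X=np.array([np.cos(psi),np.sin(psi)]);Y=np.array([np.sin(psi),-np.cos(psi)])
for i,th in enumerate(np.linspace(0.35,.6,6)):
    d=(kp(th,.089)-kp(.3))*1000; print(round(th,2),(d@X).round(1),(d@Y).round(1),round(18.2*(i+1)/6,1))
E
```

```text
0.35 -2.8 3.5 3.0
0.4 -5.9 6.8 6.1
0.45 -8.7 10.2 9.1
0.5 -11.4 13.7 12.1
0.55 -14.0 17.3 15.2
0.6 -16.3 21.1 18.2
```

>>> play_rows --commands '[1,-2.8,3.5,0,0,0,3,1,-5.9,6.8,0,0,0,6.1,1,-8.7,10.2,0,0,0,9.1,1,-11.4,13.7,0,0,0,12.1,1,-14,17.3,0,0,0,18.2,1,-14,17.3,0,0,0,18.2,1,-14,17.3,1.5,0,0,18.2,1,-14,17.3,3,0,0,18.2,1,-14,17.3,3,0,0,18.2]'

```text
clock: 8.62
eef_pos: [0.5026, -0.0742, 0.0726]
orientation: [-3.141, -0.0, 0.872]
ft_force: [4.2, 2.2, -6.9]
opening: 0.0253
```

```bash
python3 - <<'E'
from h import *
s=sense();print(s["eef_pos"].round(4),s["orientation"].round(3),s["ft_force"].round(2),s["clock"])
d=s["eef_pos"][:2]-C; print(np.hypot(*d),np.arctan2(d[1],d[0])%6.2832-A0%6.2832)
f=wrist(); cv2.imwrite("pics/w4.png",f["color"])
E
```

```text
[ 0.5026 -0.0742  0.0726] [-3.141 -0.     0.872] [ 4.2   2.25 -6.9 ] 8.625
0.08911038717159131 0.548176518547697
```

View pics/w4.png

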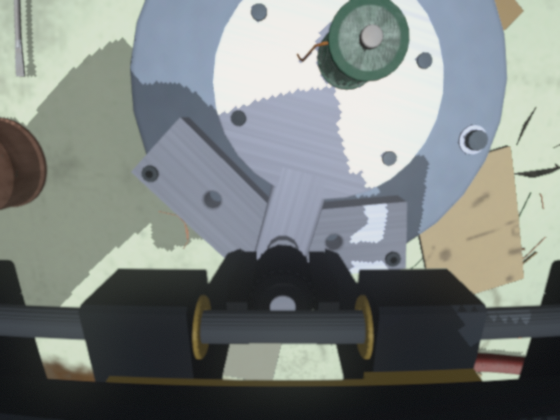

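```bash
python3 - <<'E'
from h import *
f=wrist(); c=f["color"]; cv2.imwrite("pics/w4c.png",cv2.resize(c[160:280,120:430],None,fx=2.5,fy=2.5,interpolation=cv2.INTER_CUBIC))
h1=back(f,213,199,.032);h2=back(f,334,242,.031);print(h1,h2)
e=np.hypot(*(h1-h2)[:2]);print("chord",e,"theta2",2*np.arcsin(e/.18))
for h in (h1,h2):
    d=h[:2]-C; print(np.hypot(*d),np.arctan2(d[1],d[0])%6.2832-A0%6.2832)
E
```

```text
[ 0.48698029 -0.02980851  0.032     ] [ 0.52521498 -0.0981198   0.031     ]
chord 0.07828361050723165 theta2 0.8998743157930015
0.0889581204418724 0.012899817418879689
0.0902592913570602 0.9168857562889219
```

View pics/w4c.png

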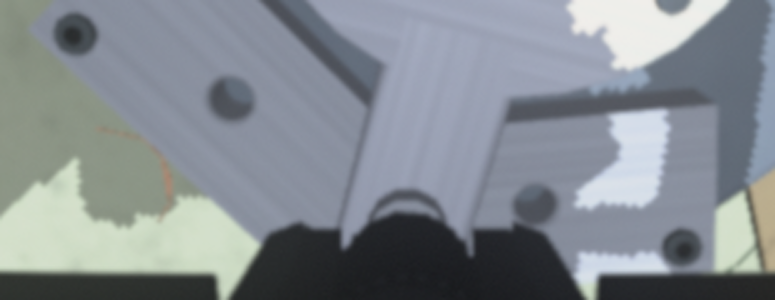

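```bash
python3 - <<'E'
from h import *
psi=.872; X=np.array([np.cos(psi),np.sin(psi)]);Y=np.array([np.sin(psi),-np.cos(psi)])
for th in [.6,.65,.7,.75,.8]:
    d=(kp(th,.089)-kp(.548,.089))*1000; print(round(th,2),(d@X).round(1),(d@Y).round(1))
print([((kp(t,.089)-kp(.8,.089))*1000@np.c_[X,Y]).round(1) for t in (.85,.9,.92)])
E
```

```text
0.6 -1.1 4.5
0.65 -1.9 8.9
0.7 -2.5 13.3
0.75 -2.9 17.7
0.8 -3.1 22.2
[array([0.1, 4.4]), array([0.3, 8.9]), array([ 0.5, 10.7])]
```

>>> play_rows --commands '[1,-1.1,4.5,0,0,0,0,1,-1.9,8.9,0,0,0,0,1,-2.5,13.3,0,0,0,0,1,-2.9,17.7,0,0,0,0,1,-3,19.5,0,0,0,0,1,-3,19.5,0,0,0,0,0.66,-3,19.5,0,0,0,0,0.66,-3,19.5,0,0,0,0,0.66,-3,19.5,0,0,0,0]'

```text
clock: 9.85
eef_pos: [0.5149, -0.0899, 0.0729]
orientation: [-3.141, 0.001, 0.872]
ft_force: [-0.7, 0.2, -0.5]
opening: 0.0297
```

```bash
python3 - <<'E'
from h import *
s=sense();print(s["eef_pos"].round(4),s["orientation"].round(3),s["ft_force"].round(2),s["opening"],s["clock"])
f=wrist(); cv2.imwrite("pics/w5.png",f["color"][150:350,150:450])
E
```

```text
[ 0.5149 -0.0899  0.0729] [-3.141e+00  1.000e-03  8.720e-01] [-0.7   0.17 -0.54] 0.029692631071395966 9.85
```

View pics/w5.png

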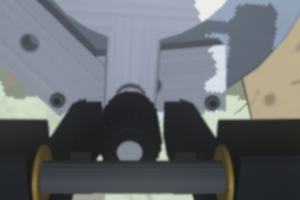

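>>> play_rows --commands '[0.66,0,1.5,2.5,0,0,0,0.66,0,3,5,0,0,0,0.66,0,4,5,0,0,0,0.66,0,5,5,0,0,0,0.66,0,6,5,0,0,0,0.66,0.1,7,5,0,0,0,0.66,0.1,8,5,0,0,0,0.66,0.1,9,5,0,0,0]'

```text
clock: 10.9
eef_pos: [0.5194, -0.093, 0.0671]
orientation: [-3.134, 0.002, 0.875]
ft_force: [-6.0, 4.0, 2.8]
opening: 0.03
```

```bash
cat > look.py <<'E'
from h import *
import sys
s=sense();Y=np.array([np.sin(.872),-np.cos(.872),0])
print(s["eef_pos"].round(4),"Fy_tool",(s["ft_force"]@Y).round(2),s["ft_force"].round(2),s["opening"].round(4),s["clock"])
d=s["eef_pos"][:2]-C; print(np.hypot(*d).round(4),"tcp theta",np.arctan2(d[1],d[0])%6.2832-A0%6.2832)
f=wrist(); cv2.imwrite(sys.argv[1],cv2.resize(f["color"][150:350,150:450],None,fx=2,fy=2))
r=f["range_z"][270:310,270:300]; print("knob top depth med",np.median(r[r>0]) if (r>0).any() else None)
E
python3 look.py pics/w6.png
```

```text
Traceback (most recent call last):
  File "look.py", line 4, in <module>
    print(s["eef_pos"].round(4),"Fy_tool",(s["ft_force"]@Y).round(2),s["ft_force"].round(2),s["opening"].round(4),s["clock"])
                                                                                            ^^^^^^^^^^^^^^^^^^
AttributeError: 'float' object has no attribute 'round'
```

```bash
sed -i 's/s\["opening"\].round(4)/round(s["opening"],4)/' look.py; python3 look.py pics/w6.png
```

```text
[ 0.5194 -0.093   0.0671] Fy_tool -7.12 [-5.97  3.97  2.82] 0.03 10.9
0.0896 tcp theta 0.8308692345224502
knob top depth med 0.123438895
```

View pics/w6.png

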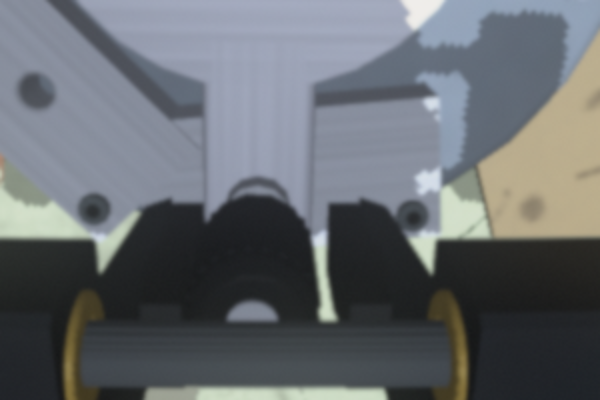

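```bash
python3 - <<'E'
from h import *
f=wrist(); W=cloud(f)
for v in range(245,312,6):
    print(v,[tuple((W[v,u]*1000).round(0).tolist()) for u in (262,275,285,300)])
s=sense(); print(s["eef_pos"],s["orientation"],s["ft_force"])
E
```

```text
245 [(514.0, -84.0, 48.0), (522.0, -86.0, 56.0), (526.0, -89.0, 56.0), (530.0, -96.0, 50.0)]
251 [(520.0, -79.0, 74.0), (526.0, -82.0, 79.0), (529.0, -85.0, 77.0), (528.0, -100.0, 48.0)]
257 [(521.0, -79.0, 82.0), (527.0, -81.0, 86.0), (529.0, -85.0, 84.0), (526.0, -102.0, 50.0)]
263 [(521.0, -80.0, 86.0), (527.0, -82.0, 91.0), (529.0, -85.0, 89.0), (531.0, -93.0, 79.0)]
269 [(520.0, -81.0, 91.0), (526.0, -82.0, 96.0), (529.0, -85.0, 95.0), (531.0, -93.0, 85.0)]
275 [(521.0, -80.0, 98.0), (526.0, -83.0, 100.0), (529.0, -85.0, 100.0), (531.0, -93.0, 91.0)]
281 [(521.0, -81.0, 102.0), (526.0, -83.0, 104.0), (528.0, -86.0, 103.0), (532.0, -91.0, 99.0)]
287 [(520.0, -82.0, 104.0), (525.0, -85.0, 105.0), (528.0, -87.0, 106.0), (531.0, -92.0, 102.0)]
293 [(519.0, -83.0, 105.0), (523.0, -86.0, 106.0), (526.0, -89.0, 105.0), (530.0, -93.0, 103.0)]
299 [(518.0, -85.0, 105.0), (522.0, -88.0, 105.0), (525.0, -91.0, 106.0), (528.0, -95.0, 104.0)]
305 [(516.0, -87.0, 105.0), (520.0, -90.0, 106.0), (523.0, -92.0, 106.0), (527.0, -97.0, 105.0)]
311 [(534.0, -71.0, 145.0), (536.0, -73.0, 145.0), (538.0, -74.0, 145.0), (541.0, -77.0, 145.0)]
[ 0.51987528 -0.09332367  0.06710316] [-3.13553943e+00  1.59806196e-03  8.74404406e-01] [-4.56437637  3.11004881  2.78937552]
```

>>> play_rows --commands '[0.66,0,0,0,0,0,0,0.66,0,0,0,0,0,0,0.66,0,0.5,0,0,0,0,0.66,0,1,0,0,0,0]'

```text
clock: 11.5
eef_pos: [0.5204, -0.0937, 0.0671]
orientation: [-3.135, 0.002, 0.875]
ft_force: [-5.2, 4.1, 3.3]
opening: 0.0299
```

```bash
cat >> look.py <<'E'
W=cloud(f); q=W[285:306,262:300].reshape(-1,3); q=q[(q[:,2]>.08)&(q[:,2]<.115)]
print("knob top z",len(q),np.median(q[:,2]) if len(q) else None, "plunger", np.median(q[:,2])-.0945 if len(q) else None)
E
python3 look.py pics/w7.png
```

```text
[ 0.5204 -0.0937  0.0671] Fy_tool -6.65 [-5.21  4.13  3.28] 0.0299 11.5
0.0896 tcp theta 0.8446778687874454
knob top depth med 0.123521656
knob top z 794 0.10504554712857778 plunger 0.010545547128577776
```

>>> play_rows --commands '[0.66,0,0,-1.5,0,0,0,0.66,0,0,-1.5,0,0,0,0.66,0,0.7,-1.5,0,0,0,0.66,0,1.4,-1.5,0,0,0]'

```text
clock: 12.05
eef_pos: [0.5252, -0.097, 0.0694]
orientation: [3.14, -0.001, 0.873]
ft_force: [0.0, -0.1, -0.3]
opening: 0.0299
```

```bash
python3 look.py pics/w8.png
```

```text
[ 0.5252 -0.097   0.0694] Fy_tool 0.06 [ 0.02 -0.07 -0.31] 0.0299 12.05
0.0893 tcp theta 0.9097663307464163
knob top depth med 0.13571346
knob top z 795 0.0954412870866659 plunger 0.0009412870866658957
```

```bash
python3 look.py pics/w9.png; python3 - <<'E'
from h import *
f=wrist(); W=cloud(f)
for v in range(255,312,5):
    print(v,[tuple((W[v,u]*1000).round(1).tolist()) for u in (270,280,290)])
E
```

```text
[ 0.5251 -0.097   0.0694] Fy_tool 0.28 [ 0.39  0.02 -0.7 ] 0.0301 12.1
0.0893 tcp theta 0.9088711228401367
knob top depth med 0.13570835
knob top z 795 0.0954503827477706 plunger 0.0009503827477705951
255 [(529.3, -84.3, 83.8), (532.5, -87.3, 83.4), (535.5, -90.6, 82.0)]
260 [(529.1, -84.7, 88.2), (532.2, -87.6, 87.6), (535.4, -90.5, 87.3)]
265 [(529.0, -85.1, 92.3), (532.0, -87.9, 91.8), (535.2, -90.6, 91.8)]
270 [(527.7, -86.6, 92.9), (531.4, -88.7, 94.3), (533.8, -92.4, 91.8)]
275 [(527.1, -87.5, 95.3), (530.2, -90.1, 95.2), (533.3, -92.9, 95.0)]
280 [(525.4, -89.4, 94.7), (528.4, -92.2, 94.4), (531.5, -95.0, 94.1)]
285 [(524.2, -90.8, 95.7), (527.3, -93.6, 95.4), (530.2, -96.6, 94.5)]
290 [(522.7, -92.6, 95.7), (525.9, -95.3, 95.7), (529.0, -98.0, 95.4)]
295 [(521.1, -94.4, 95.5), (524.5, -96.9, 96.1), (527.8, -99.4, 96.4)]
300 [(519.7, -96.0, 96.0), (523.0, -98.7, 96.1), (526.2, -101.4, 96.1)]
305 [(517.9, -98.2, 95.3), (521.3, -100.7, 95.8), (524.6, -103.3, 95.9)]
310 [(515.8, -100.5, 94.3), (519.5, -102.8, 95.2), (522.3, -106.1, 94.2)]
```

View pics/w9.png

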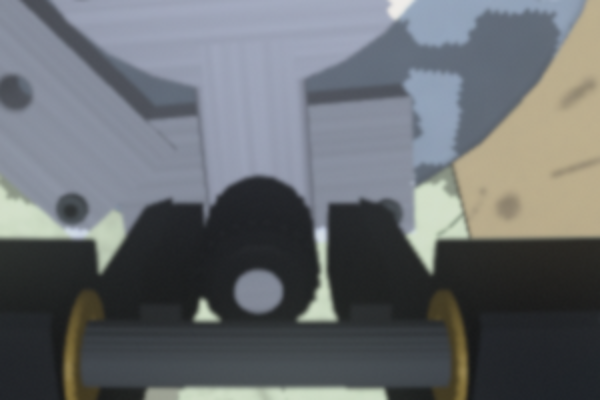

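>>> play_rows --commands '[0.4,0,0,0,0,0,0,0.2,0,0,0,0,0,0,0.2,0,0,0,0,0,0,0.2,0,0,-20,0,0,0,0.2,0,0,-45,0,0,0,0.2,0,0,-45,0,0,0,0.2,0,0,-45,0,0,0,0.2,0,0,-45,0,0,0]'

```text
clock: 13.2
eef_pos: [0.5238, -0.0963, 0.1134]
orientation: [-3.14, 0.001, 0.874]
ft_force: [-0.3, 0.3, 0.2]
opening: 0.0706
```

```bash
python3 - <<'E'
from h import *
s=sense(); print(s["eef_pos"].round(4),s["ft_force"].round(1),s["clock"])
f=wrist(); W=cloud(f); cv2.imwrite("pics/w10.png",f["color"])
kx=np.array([.5255,-.0975])
m=(W[...,2]>.088)&(W[...,2]<.115)&(np.hypot(W[...,0]-kx[0],W[...,1]-kx[1])<.016)
k=W[m]; c=(k[:,:2].min(0)+k[:,:2].max(0))/2
print("knob",m.sum(),np.median(k[:,2]),np.percentile(k[:,2],[10,50,90]),c)
mid=C+(kx-C)*.72
m2=(np.hypot(W[...,0]-mid[0],W[...,1]-mid[1])<.008)
print("arm z",m2.sum(),np.nanmedian(W[m2][:,2]))
d=c-C;print(np.hypot(*d),np.arctan2(d[1],d[0])%6.2832-A0%6.2832)
f=grab_frame("side"); cv2.imwrite("pics/s10.png",cv2.resize(f["color"][150:260,190:350],None,fx=4.5,fy=4.5,interpolation=cv2.INTER_CUBIC))
d=pinpoint(f,"knob_grip"); print(w(f,d[0]["xyz"]) if d else d)
E
```

```text
[ 0.5238 -0.0963  0.1134] [-0.3  0.3  0.2] 13.2
knob 1678 0.09455078147457648 [0.0912391  0.09455078 0.0957995 ] [ 0.52417482 -0.09690518]
arm z 5524 0.2114489319211903
0.08984745795334315 0.8997268042654252
[ 0.52395468 -0.09196293  0.07744661]
```

View pics/w10.png

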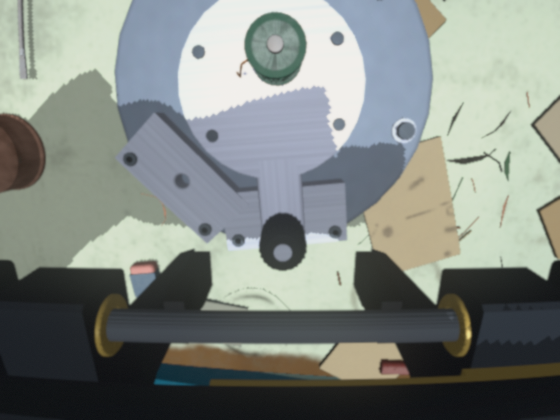

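View pics/s10.png

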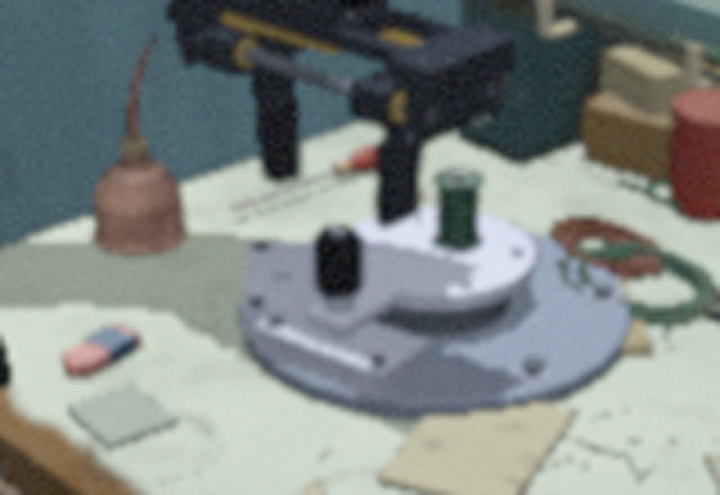

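>>> play_rows --commands '[0.2,0,0,-30,0,0,0,0.2,0,0,-60,0,0,0,0.2,0,0,-60,0,0,0,0.2,0,0,-60,0,0,0,0.2,0,0,-60,0,0,0,0.2,0,0,-60,0,0,0]'

```text
clock: 14.1
eef_pos: [0.5239, -0.0963, 0.1734]
orientation: [-3.14, 0.001, 0.874]
ft_force: [0.2, 0.6, 1.0]
opening: 0.0707
```

```bash
python3 - <<'E'
from h import *
s=sense(); print(s["eef_pos"].round(4),s["ft_force"].round(1),s["clock"])
f=wrist(); W=cloud(f)
kx=np.array([.5245,-.097])
k=W[(W[...,2]>.088)&(W[...,2]<.115)&(np.hypot(W[...,0]-kx[0],W[...,1]-kx[1])<.016)]
print(len(k),np.median(k[:,2]),(k[:,:2].min(0)+k[:,:2].max(0))/2)
print(sign_off())
E
```

```text
[ 0.5239 -0.0963  0.1734] [0.2 0.6 1. ] 14.1
985 0.0946031746276223 [ 0.52412377 -0.09665418]
the job is handed in; nothing more can be done
None
```

The stage is in the second hole with the plunger home, as far as the cameras show, and I handed the job in at about 14 s; no verdict was reported.

**What I did:** I gripped the knob radially, pulled it up about 15 mm and turned the stage counterclockwise to about 0.77 rad. There I opened the fingers to a loose cage and pushed it along in small steps until the pin dropped in. Then I opened the fingers and moved up clear.

**Last checks:**
- **Plunger:** the knob top read 94.6 mm above the bench, against 94.5 mm when home in the first hole and about 105 mm riding on the second block.
- **Stage angle:** the knob sits at about 0.90 rad. The second hole measured 0.90 to 0.92 rad.
- **Robot:** the sideways force fell to about zero when the pin dropped in. The fingers finished about 80 mm above the knob. I saw no contact with the other things on the bench, but I did not measure each one afterwards.

**What disagreed:**
- **Higher push:** the push while feeling for the hole reached about 7 N, above the expected 2 to 4 N. The fingers were also pressing the knob down by about 3 N; I raised the tool 1.5 mm and the pin dropped in during the next small steps.
- **Early plunger reading:** the first reading after the drop, taken close up with the fingers still round the knob, suggested the plunger was about 1 mm short of home. The two readings after letting go did not.

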